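Nudge two medal blanks into their nests

ROBOT

A 6-joint arm with a two-finger parallel gripper is mounted at the origin on a cart in front of the work surface, level with it; the furniture and walls round the work are solid. World frame = base frame: x ahead of the robot, y to its left, z up, the work surface at z = 0. Lengths are in m, angles in rad, forces in N, time in s.
With the tool pointing down it reaches from about 0.35 to 0.8 m from the base axis. Payload 7.3 kg.
Tool frame: the origin (TCP) lies on the centre line of the jaws, within the pads' length; the fingertips stand 25 mm ahead of it and the grasp point (between the pads) lies 6 mm ahead of it; z points along the fingers, y is the line along which they close (so a half turn about z gives the same grasp; the last joint's range is limited). The gripper opens to 85 mm and grips with 20 to 120 N. Pads are 22 mm wide; open, the fingers measure 114 mm over their backs; the gripper's body (76 mm by 85 mm) begins 54 mm behind the grasp point. The pads swing forward as they close: fully open they stand 13 mm farther back than shut.
Start: joints at [1.063, 0.342, 1.524, -0, 1.275, -0.146], TCP at [0.186, 0.491, 0.256] pointing down, gripper open.
Joint ranges: [-2.53, 2.53], [-0.77, 2.02], [0.04, 2.7], [-1, 4.14], [0.28, 2.66], [-3.11, 3.11]. Speed limits (rad/s): [2.57, 2.57, 3.14, 3.14, 3.14, 3.14].

INTERFACE

Orientations are given as a unit quaternion [w, x, y, z].
In Python, from plant import get_state, cams, order gives the robot as it stands.
- The arm moves only by the shell command python3 -m handwheel 'ROWS' [FORCE]. ROWS is JSON, a list of rows, each a list of 5 numbers: the opening, from 0 (shut) to 1 (fully open), then the shift along the tool's x, y, z in mm, then the turn about the tool's z in rad. In form: [[claw, x, y, z, turn], ...]. A call has 1 to 20 rows; each row is the pose to reach, as a shift and turn from the pose commanded when the call began, along the tool's axes at that moment; what a row does not reach only later rows make up. A row lasts 1/12 s, in which the tool goes at most 41.7 mm and 7.16 degrees, less where a joint would pass 70% of its speed; a pose out of reach is approached as far as the arm can. A call with a gripper value outside its range is refused whole. The fingers move at their own pace and stop on an object; FORCE is the grip in N (left out, the last holds). Time passes only in rows, so rows that repeat a pose let the fingers close. It gives the time, the measured TCP pose, the force, the opening and the grip force at its end, in the units of the state.
- get_state(): the state, without advancing time (a new reading comes with each control period).
- cams.capture(name): name is "scene" or "side" or "wrist"; returns the picture (420x560x3 uint8, red, green, blue); there is no depth.
- cams.calibration(name): a dict with "vfov" (degrees; the focal length in pixels is half the picture's height over the tangent of half this angle, whatever the lens; pixels are square), "cx", "cy" (the principal point, pixels), "R" (3x3) and "t" (3): a world point X has camera coordinates R X + t; the wrist camera has in their place "tool_from_camera" (4x4, takes a point from camera to tool coordinates, whose origin is the TCP and whose axes are the flange's). Camera axes: x right, y down, z forward; pixel columns grow to the right and rows downward; lengths in m; the calibration is good to about 2 mm. A picture is of the moment at which its call begins: read the wrist's pose just before it. calibration takes no time and is no camera call.
- order.close_job(): hands the job in; it is judged then, once.
The state is a dict: "t": time; "joint_positions": joint angles; "qd": joint speeds; "effort": joint torques, N m; "position": TCP position; "tool_rot": TCP orientation; "force": force on the tool from outside, world axes, zero at the start; "ft_torque": the same for the moment, N m; "finger_gap": opening from 0.0 (shut) to 1.0 (fully open); "finger_force": force on a finger pad.
Only numpy, scipy, OpenCV 4.12 (cv2) and the standard library are available. Lean on these libraries where they do the work, as an engineer would, in place of code of your own. Each camera call takes 0.05 s, during which the arm holds its last target. There are 200 camera calls.

TASK

Seat both round medal blanks in the engraver's nest plate: with the fingertips, push each disc along the face of the plate and over the rim of its recess until it drops in and lies flat on the bottom, flush with the plate - the brass disc in the large recess, the copper disc in the small one. Only push or press the discs; never pick them up off the plate or shove them off its edge. Do not disturb the other things on the bench.

Things in the scene. Friction and masses are not known exactly. Their poses are not given: they have to be found in the camera images.
- nest_plate: fixed bare steel plate, 145 (x) x 190 (y) x 20 mm, with an 8 mm thick screwed ear reaching 25 mm out at each y end (screw head top z = 13 mm). Origin: centre of its underside, on the bench (z = 0); flat upper face at z = 20 mm. Round recesses at x = 34 mm: large at y = +47, small at y = -47 mm. Each disc starts on the flat -x half, on the side (y sign) of its own recess.
- big_recess (a point): centre of the floor of the large round recess, 50 mm in diameter, 7 mm deep with upright walls (floor 13 mm above the bench, dark), for the brass disc; z up, axes parallel to the plate's
- small_recess (a point): centre of the floor of the small round recess, 38 mm in diameter, 7 mm deep with upright walls (floor 13 mm above the bench, dark), for the copper disc; z up, axes parallel to the plate's
- brass_disc: yellow brass disc, 46 mm in diameter, 7 mm thick, about 0.1 kg, lying loose and flat on the plate; origin at the centre of its underside, z up
- copper_disc: reddish copper disc, 34 mm in diameter, 7 mm thick, about 0.06 kg, lying loose and flat on the plate; origin at the centre of its underside, z up
- dapping_punch: bystander: grey steel dapping punch standing loose beside the plate's +y end, 16 mm in diameter, 68 mm tall; origin at the centre of its foot
- spare_ring: bystander: single teal wax ring carving standing loose beside the plate's -y end (two more like it lie in the black tray and are fixed), 27 x 24 x 29 mm; origin at the centre of its underside
- beeswax: bystander: block of ochre beeswax, 32 x 46 x 21 mm, loose; origin at the centre of its underside
- boxwood_stick: bystander: round brown boxwood stick lying loose, 18 x 102 x 18 mm, long axis y; origin at its middle, on the bench
- ring_clamp: bystander: wooden ring clamp lying loose, 28 x 149 x 23 mm, long axis y; origin at its middle, on the bench

How it is judged:
By the outcome, as a careful person would: the job done as asked, in the order asked, and still so for the second after the job is handed in, with the robot touching nothing.
It also fails if it takes over 51 s, if anything falls off the work surface, if the arm or the gripper's body presses on something with over 40 N, if the wrist force passes 120 N, or if a joint passes its speed limit or range.

## Working session

There is one attempt and no reset: what is moved stays moved. The work goes in short steps, Python scripts to look and compute and a shell command to move; the robot and the scene stay as the last step left them, time stands still between calls to the robot, and variables do not carry over. Pictures are saved under pics/ and viewed, at most 10 in all, crops included, and the job is handed in when it is done.

```bash
mkdir -p pics; python3 - <<'E'
from plant import get_state, cams
import cv2,numpy as np
s=get_state();print(s)
ims=[]
for n in("scene","side"):
    c=cams.calibration(n);print(n,c)
    im=cams.capture(n)[:,:,::-1];cv2.imwrite(f"pics/{n}.png",im);ims.append(im)
E
```

```text
{'t': 0.0, 'joint_positions': array([ 1.06300654e+00,  3.42707856e-01,  1.52499422e+00,  1.97950669e-06,
        1.27536239e+00, -1.46021233e-01]), 'qd': array([-0.00080665,  0.00133775, -0.00012686, -0.00063327, -0.00054825,
       -0.00018667]), 'effort': array([-3.30000194e-05, -4.33676362e+01, -2.46018291e+01, -6.79302775e-05,
        7.69718637e-03,  4.83737244e-05]), 'position': array([0.18563348, 0.49071973, 0.25564159]), 'tool_rot': array([-2.37204894e-04,  1.79899729e-01,  9.83684678e-01, -6.96624940e-04]), 'force': array([ 0.47112409, -0.39438003, -0.85825875]), 'ft_torque': array([-0.01169515, -0.01250765,  0.04505722]), 'finger_force': 0.0, 'finger_gap': 1.0000564448182006}
scene {'vfov': 49.41452071054037, 'cx': 282.1531468685544, 'cy': 213.06755917090666, 'R': array([[ 0.74576671, -0.66606044, -0.01398241],
       [-0.47242071, -0.51392301, -0.71603199],
       [ 0.4697347 ,  0.5405984 , -0.69792742]]), 't': array([-0.41407993,  0.33297673,  1.0700265 ])}
side {'vfov': 46.77239637727177, 'cx': 277.1967856376117, 'cy': 211.91077129364348, 'R': array([[ 0.92724741, -0.37431777, -0.00992163],
       [-0.18010282, -0.42260103, -0.88824059],
       [ 0.32829135,  0.8254057 , -0.4592714 ]]), 't': array([-0.51958009,  0.16803003,  1.02625427])}
```

View pics/scene.png

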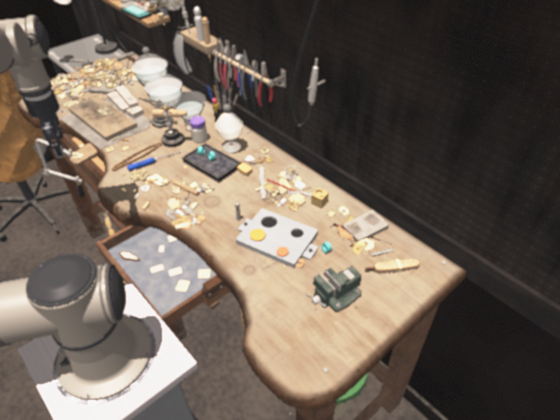

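View pics/side.png

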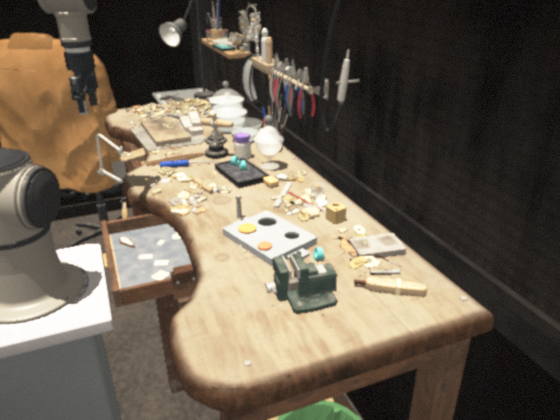

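The scene view shows the plate near (277,237), brass at (258,235), copper at (282,252), the recesses at (269,222) and (297,233), the punch at (238,210), the ring at (326,247) and the vise at (338,285).

```bash
cat > h.py <<'E'
import cv2,numpy as np
from scipy.spatial.transform import Rotation as Ro
from plant import get_state,cams
def f(c):return 210/np.tan(np.radians(c["vfov"]/2))
def cast(c,uv,z,R=None,o=None):
    d=np.array([(uv[0]-c["cx"])/f(c),(uv[1]-c["cy"])/f(c),1.])
    if R is None: R=c["R"].T;o=-R@c["t"]
    d=R@d
    return o+d*(z-o[2])/d[2]
def rot(s):
    q=s["tool_rot"];return Ro.from_quat([q[1],q[2],q[3],q[0]]).as_matrix()
def wcam(s,c):
    T=np.array(c["tool_from_camera"]);R=rot(s);return R@T[:3,:3],R@T[:3,3]+s["position"]
E
python3 - <<'E'
from h import *
for n,P in(("scene",dict(brass=(258,235,.027),cop=(282,252,.027),big=(269,222,.02),small=(297,233,.02),ring=(326,250,0),punch=(238,219,0))),("side",dict(brass=(248,228,.027),cop=(265,246,.027),big=(268,221,.02),small=(291,235,.02),punch=(238,216,0)))):
    c=cams.calibration(n)
    for k,v in P.items():print(n,k,cast(c,v[:2],v[2]).round(3))
s=get_state();print(rot(s).round(3));print(cams.calibration("wrist"))
E
```

```text
scene brass [0.494 0.034 0.027]
scene cop [ 0.502 -0.059  0.027]
scene big [0.555 0.058 0.02 ]
scene small [ 0.586 -0.03   0.02 ]
scene ring [ 0.614 -0.12  -0.   ]
scene punch [0.507 0.147 0.   ]
side brass [0.496 0.035 0.027]
side cop [ 0.505 -0.062  0.027]
side big [0.56  0.062 0.02 ]
side small [ 0.586 -0.028  0.02 ]
side punch [0.508 0.155 0.   ]
[[-0.935  0.354 -0.001]
 [ 0.354  0.935 -0.001]
 [ 0.    -0.001 -1.   ]]
{'vfov': 63.122961775029175, 'cx': 282.69282341735715, 'cy': 206.12232623386612, 'tool_from_camera': array([[ 5.50880935e-05, -9.57041976e-01, -2.89949397e-01,
         7.32855759e-02],
       [ 9.99999996e-01,  3.29139593e-05,  8.13523082e-05,
         1.13515906e-04],
       [-6.83141912e-05, -2.89949400e-01,  9.57041974e-01,
        -1.17082629e-01],
       [ 0.00000000e+00,  0.00000000e+00,  0.00000000e+00,
         1.00000000e+00]])}
```

```bash
python3 -m handwheel '[[0.25,-503,-329,0,-0.67],[0.25,-503,-329,0,-0.67],[0.25,-503,-329,0,-0.67],[0.25,-503,-329,0,-0.67],[0.25,-503,-329,0,-0.67],[0.25,-503,-329,0,-0.67],[0.25,-503,-329,0,-0.67],[0.25,-503,-329,0,-0.67],[0.25,-503,-329,0,-0.67],[0.25,-503,-329,0,-0.67],[0.25,-503,-329,0,-0.67],[0.25,-503,-329,0,-0.67],[0.25,-503,-329,0,-0.67],[0.25,-503,-329,0,-0.67],[0.25,-503,-329,0,-0.67],[0.25,-503,-329,0,-0.67],[0.25,-503,-329,0,-0.67],[0.25,-503,-329,0,-0.67],[0.25,-503,-329,0,-0.67],[0.25,-503,-329,0,-0.67]]' 20
python3 - <<'E'
from h import *
s=get_state();im=cams.capture("wrist");cv2.imwrite("pics/w1.png",im[:,:,::-1]);print(s["position"],rot(s).round(3))
E
```

```text
t: 1.77
position: [0.539, 0.0068, 0.2564]
tool_rot: [-0.0, -0.154, 0.988, 0.0]
force: [0.4, 0.3, -0.3]
finger_gap: 0.256
finger_force: 0.0
[0.5389771  0.00679945 0.25643321] [[-0.952 -0.305 -0.   ]
 [-0.305  0.952  0.   ]
 [ 0.     0.    -1.   ]]
```

View pics/w1.png

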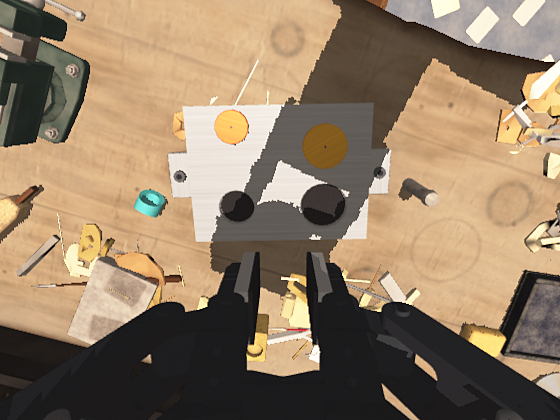

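The wrist view shows brass at (325,146), copper at (231,127), the large recess at (323,204) and the small one at (237,206). The punch is at right (420,190) and the ring at left (150,203).

```bash
cat >> h.py <<'E'
def measure(im,s,c):
    R,o=wcam(s,c);hsv=cv2.cvtColor(im,cv2.COLOR_RGB2HSV);out={}
    def blobs(m,z,lo,hi):
        res=[]
        for k in cv2.findContours(m.astype(np.uint8),cv2.RETR_EXTERNAL,cv2.CHAIN_APPROX_NONE)[0]:
            if len(k)<20: continue
            W=np.array([cast(c,p[0],z,R,o)[:2] for p in cv2.convexHull(k)],np.float32)
            (x,y),r=cv2.minEnclosingCircle(W)
            if lo<r<hi and cv2.contourArea(cv2.convexHull(W))>.8*3.14*r*r: res.append((round(x,4),round(y,4),round(r*1000,1)))
        return res
    h,sa,v=cv2.split(hsv)
    return dict(discs=blobs((sa>150)&(h<30)&(v>80),.027,.014,.028),holes=blobs(v<75,.02,.015,.03))
E
python3 - <<'E'
from h import *
s=get_state();c=cams.calibration("wrist");im=cv2.imread("pics/w1.png")[:,:,::-1].copy()
print(measure(im,s,c))
hsv=cv2.cvtColor(im,cv2.COLOR_RGB2HSV)
for p in((325,140),(231,120),(323,204),(237,206),(340,120),(220,170),(300,180)):print(p,hsv[p[1],p[0]])
R,o=wcam(s,c)
for p in((325,146),(231,127),(323,204),(237,206),(183,107),(373,103),(368,239),(196,242),(412,180),(150,210),(272,275)):print(p,cast(c,p,.02,R,o).round(4))
E
```

```text
{'discs': [(0.4964, 0.037, 22.8), (0.5067, -0.0571, 16.6)], 'holes': [(0.587, -0.0299, 18.3), (0.5567, 0.0573, 24.3)]}
(325, 140) [ 18 194 134]
(231, 120) [ 22 141 255]
(323, 204) [ 3 37 62]
(237, 206) [ 0 36 28]
(340, 120) [15 21 97]
(220, 170) [ 16  18 237]
(300, 180) [ 16  18 237]
(325, 146) [0.4968 0.0386 0.02  ]
(231, 127) [ 0.5078 -0.0583  0.02  ]
(323, 204) [0.5559 0.0576 0.02  ]
(237, 206) [ 0.5864 -0.0302  0.02  ]
(183, 107) [ 0.5037 -0.1088  0.02  ]
(373, 103) [0.4425 0.0695 0.02  ]
(368, 239) [0.5789 0.119  0.02  ]
(196, 242) [ 0.6408 -0.0625  0.02  ]
(412, 180) [0.5023 0.1382 0.02  ]
(150, 210) [ 0.6195 -0.1188  0.02  ]
(272, 275) [0.6541 0.0305 0.02  ]
```

```bash
python3 -m handwheel '[[0.25,37,20,0,-0.014],[0.25,73,41,0,-0.014],[0.25,73,41,40,-0.014],[0.25,73,41,80,-0.014],[0.25,73,41,120,-0.014],[0.25,73,41,160,-0.014],[0.25,73,41,190,-0.014],[0.25,73,41,205,-0.014],[0.25,73,41,207,-0.014],[0.25,73,41,207,-0.014],[0.25,73,41,207,-0.014]]'
python3 - <<'E'
from h import *
s=get_state();im=cams.capture("side");cv2.imwrite("pics/s2.png",cv2.resize(im[180:290,190:350,::-1],None,fx=4,fy=4));print(s["position"])
E
```

```text
t: 2.73
position: [0.4585, 0.0226, 0.0504]
tool_rot: [0.001, -0.161, 0.987, -0.0]
force: [-0.3, -1.0, 0.1]
finger_gap: 0.252
finger_force: 0.0
[0.45850334 0.02262763 0.05043747]
```

View pics/s2.png

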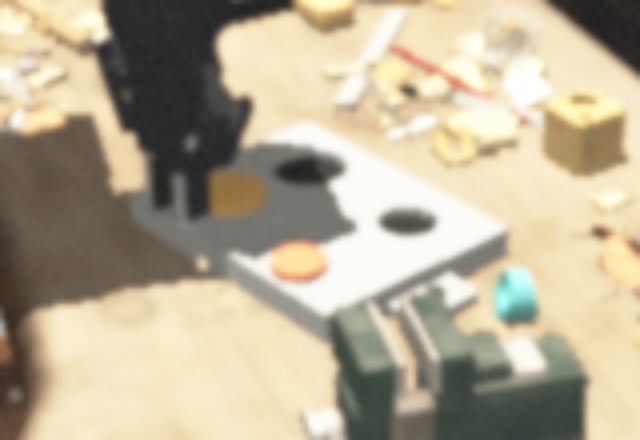

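```bash
for i in 1; do python3 -m handwheel '[[0.25,0,0,1,0],[0.25,0,0,2,0],[0.25,0,0,3,0],[0.25,0,0,4,0],[0.25,0,0,4,0]]'; done
```

```text
t: 3.2
position: [0.4578, 0.0222, 0.0453]
tool_rot: [0.0, -0.16, 0.987, 0.0]
force: [0.9, -0.0, -0.2]
finger_gap: 0.247
finger_force: 0.0
```

The side view shows both fingertips just behind the brass disc at (200,190), above the plate edge. I'll keep lowering in small steps.

```bash
python3 -m handwheel '[[0.25,0,0,0.5,0],[0.25,0,0,1,0],[0.25,0,0,1,0]]';python3 -m handwheel '[[0.25,0,0,0.5,0],[0.25,0,0,1,0],[0.25,0,0,1,0]]'
```

```text
t: 3.45
position: [0.4579, 0.0222, 0.045]
tool_rot: [0.0, -0.16, 0.987, -0.0]
force: [-3.1, -0.6, 9.8]
finger_gap: 0.248
finger_force: 5.2
t: 3.7
position: [0.4579, 0.0222, 0.0449]
tool_rot: [0.0, -0.161, 0.987, -0.0]
force: [-5.8, 0.6, 22.2]
finger_gap: 0.246
finger_force: 11.0
```

```bash
python3 -m handwheel '[[0.25,0,0,0.5,0],[0.25,0,0,1,0],[0.25,0,0,1,0]]';python3 -m handwheel '[[0.25,0,0,0.5,0],[0.25,0,0,1,0],[0.25,0,0,1,0]]'
```

```text
t: 3.95
position: [0.4579, 0.0222, 0.0449]
tool_rot: [0.001, -0.161, 0.987, -0.0]
force: [-8.3, -0.4, 33.7]
finger_gap: 0.253
finger_force: 16.9
t: 4.2
position: [0.4579, 0.0222, 0.0447]
tool_rot: [0.001, -0.161, 0.987, -0.0]
force: [-12.9, -0.0, 45.5]
finger_gap: 0.248
finger_force: 22.8
```

```bash
python3 -m handwheel '[[0.25,0,0,-6,0],[0.25,0,2,-6,0],[0.25,-4,2,-6,0],[0.25,-8,2,-6,0],[0.25,-12,2,-6,0],[0.25,-16,2,-6,0],[0.25,-20,2,-6,0],[0.25,-24,2,-6,0],[0.25,-28,2,-6,0],[0.25,-32,2,-6,0],[0.25,-36,2,-6,0],[0.25,-40,2,-6,0],[0.25,-44,2,-6,0],[0.25,-48,2,-6,0],[0.25,-52,2,-6,0],[0.25,-56,2,-6,0],[0.25,-60,2,-6,0],[0.25,-62,2,-6,0],[0.25,-62,2,-6,0]]'
python3 - <<'E'
from h import *
s=get_state();im=cams.capture("side")[180:260,220:340,::-1];b=cams.capture("scene")[195:275,220:340,::-1]
cv2.imwrite("pics/s3.png",cv2.resize(np.vstack([im,b]),None,fx=3.7,fy=3.7));print(s["position"])
E
```

```text
t: 5.78
position: [0.5165, 0.0439, 0.0474]
tool_rot: [0.0, -0.16, 0.987, -0.0]
force: [-0.1, -0.9, 0.3]
finger_gap: 0.253
finger_force: 0.0
[0.51654601 0.04387893 0.047358  ]
```

View pics/s3.png

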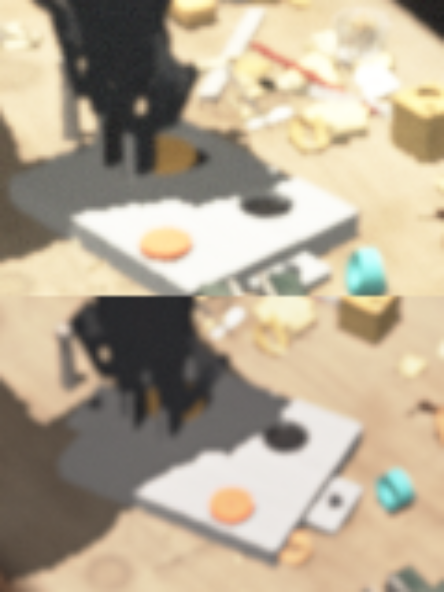

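The brass disc is being pushed ahead and now overlaps the recess; the dark crescent at (205,157) is the remaining gap. I'll continue.

```bash
python3 -m handwheel '[[0.25,-2,0,0,0],[0.25,-4,0,0,0],[0.25,-6,0,0,0],[0.25,-8,0,0,0],[0.25,-10,0,0,0],[0.25,-11,0,0,0],[0.25,-12,0,0,0],[0.25,-13,0,0,0],[0.25,-13,0,0,0]]'
python3 -m handwheel '[[0.25,0,0,-20,0],[0.25,20,0,-60,0],[0.25,55,0,-100,0],[0.25,55,0,-140,0],[0.25,55,0,-180,0],[0.25,55,0,-180,0],[0.25,55,0,-180,0]]'
python3 - <<'E'
from h import *
s=get_state();im=cams.capture("wrist");cv2.imwrite("pics/w4.png",im[60:300,120:450,::-1]);print(s["position"],rot(s).round(3))
print(measure(im,s,cams.calibration("wrist")))
E
```

```text
t: 6.63
position: [0.5286, 0.0479, 0.0473]
tool_rot: [0.0, -0.16, 0.987, 0.0]
force: [-0.0, 0.6, -0.8]
finger_gap: 0.247
finger_force: 0.0
t: 7.22
position: [0.4777, 0.0302, 0.2308]
tool_rot: [0.004, -0.16, 0.987, -0.001]
force: [-0.5, -0.1, -0.3]
finger_gap: 0.25
finger_force: 0.0
[0.47765039 0.03024545 0.23078914] [[-0.949 -0.317  0.008]
 [-0.317  0.949 -0.001]
 [-0.007 -0.003 -1.   ]]
{'discs': [(0.5513, 0.0559, 22.5), (0.5049, -0.0566, 16.8)], 'holes': [(0.5835, -0.0291, 17.8)]}
```

View pics/w4.png

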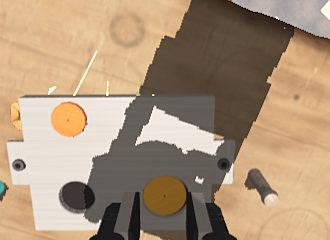

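Brass now sits centred on its recess at (165,196) with no gap showing, so it looks seated; I'll recheck at the end. Copper is at (69,120). Next I'll move behind the copper disc.

```bash
python3 -m handwheel '[[0.25,18,-40,0,0],[0.25,35,-80,0,0],[0.25,35,-93,20,0],[0.25,35,-93,60,0],[0.25,35,-93,100,0],[0.25,35,-93,140,0],[0.25,35,-93,165,0],[0.25,35,-93,170,0],[0.25,35,-93,170,0],[0.25,35,-93,170,0],[0.25,35,-93,170,0]]'
python3 - <<'E'
from h import *
s=get_state();R=rot(s);print(s["position"])
for p in((.5067,-.0571),(.587,-.0299)):print((R.T@(np.array([*p,.0473])-s["position"])*1000).round(1))
E
```

```text
t: 8.18
position: [0.4733, -0.069, 0.0585]
tool_rot: [0.001, -0.161, 0.987, -0.0]
force: [0.2, -0.4, -0.1]
finger_gap: 0.247
finger_force: 0.0
[ 0.47332696 -0.06901539  0.05846744]
[-35.4   0.7  11.2]
[-120.2    1.1   11.4]
```

```bash
python3 -m handwheel '[[0.25,0,1,5,0],[0.25,0,1,10,0],[0.25,0,1,10,0],[0.25,-5,1,10,0],[0.25,-10,1,10,0],[0.25,-15,1,10,0],[0.25,-20,1,10,0],[0.25,-25,1,10,0],[0.25,-30,1,10,0],[0.25,-35,1,10,0],[0.25,-40,1,10,0],[0.25,-45,1,10,0],[0.25,-50,1,10,0],[0.25,-55,1,10,0],[0.25,-60,1,10,0],[0.25,-65,1,10,0],[0.25,-70,1,10,0],[0.25,-75,1,10,0],[0.25,-78,1,10,0],[0.25,-80,1,10,0]]'
python3 -m handwheel '[[0.25,-2,0,0,0],[0.25,-4,0,0,0],[0.25,-6,0,0,0],[0.25,-8,0,0,0],[0.25,-10,0,0,0],[0.25,-12,0,0,0],[0.25,-14,0,0,0],[0.25,-16,0,0,0],[0.25,-17,0,0,0],[0.25,-17,0,0,0],[0.25,-17,0,0,0]]'
python3 -m handwheel '[[0.25,0,0,-20,0],[0.25,20,30,-60,0],[0.25,50,70,-100,0],[0.25,90,70,-140,0],[0.25,90,70,-170,0],[0.25,90,70,-170,0],[0.25,90,70,-170,0],[0.25,90,70,-170,0],[0.25,90,70,-170,0]]'
python3 - <<'E'
from h import *
s=get_state();im=cams.capture("wrist");a=cams.capture("side")[190:260,220:340,::-1];print(s["position"],rot(s).round(3))
print(measure(im,s,cams.calibration("wrist")))
b=cv2.resize(im[100:280,140:440,::-1],(660,396));a=cv2.resize(a,(330,192))
cv2.imwrite("pics/w5.png",np.vstack([b,np.hstack([a,cv2.resize(cams.capture("scene")[200:270,220:340,::-1],(330,192))])]))
E
```

```text
t: 9.85
position: [0.5484, -0.0424, 0.0473]
tool_rot: [0.0, -0.161, 0.987, 0.0]
force: [-1.3, -0.7, -0.6]
finger_gap: 0.252
finger_force: 0.3
t: 10.77
position: [0.5641, -0.0371, 0.0472]
tool_rot: [-0.0, -0.16, 0.987, 0.0]
force: [0.2, -0.0, 0.2]
finger_gap: 0.254
finger_force: 0.0
t: 11.52
position: [0.4565, 0.0007, 0.2169]
tool_rot: [-0.0, -0.16, 0.987, 0.0]
force: [-0.4, 0.3, -0.9]
finger_gap: 0.253
finger_force: 0.0
[0.45646927 0.00067753 0.21689443] [[-0.949 -0.317 -0.   ]
 [-0.317  0.949  0.   ]
 [ 0.     0.    -1.   ]]
{'discs': [], 'holes': []}
```

View pics/w5.png

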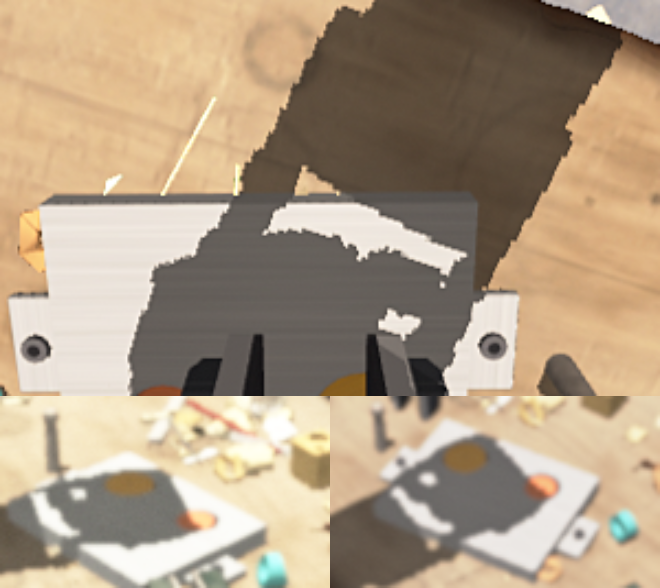

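Both discs appear to be in their recesses in the side and scene insets. I'll take a proper overhead look to check that they lie flat.

```bash
python3 -m handwheel '[[0.25,-30,-10,-40,0],[0.25,-70,-20,-40,0],[0.25,-80,-20,-40,0],[0.25,-80,-20,-40,0],[0.25,-80,-20,-40,0],[0.25,-80,-20,-40,0]]'
python3 - <<'E'
from h import *
s=get_state();im=cams.capture("wrist");print(s["position"],rot(s).round(3))
print(measure(im,s,cams.calibration("wrist")))
cv2.imwrite("pics/w6.png",cv2.resize(im[150:250,190:390,::-1],None,fx=4,fy=4))
E
```

```text
t: 12.17
position: [0.538, 0.0071, 0.2558]
tool_rot: [-0.002, -0.16, 0.987, 0.0]
force: [0.9, 0.3, -0.3]
finger_gap: 0.249
finger_force: 0.0
[0.53796123 0.00710653 0.25583167] [[-0.949 -0.317 -0.003]
 [-0.317  0.949  0.   ]
 [ 0.003  0.001 -1.   ]]
{'discs': [(0.5829, -0.0301, 16.8), (0.5542, 0.0555, 22.6)], 'holes': []}
```

View pics/w6.png

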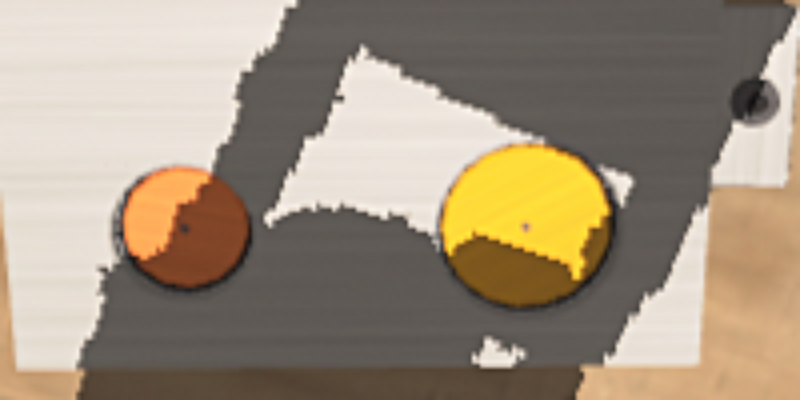

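Both discs show a dark clearance ring, with shadow edges running straight across disc and plate, so they look flush. I'll verify by laying the fingertips across the copper disc's rim at plate height.

```bash
python3 -m handwheel '[[0.25,-25,-35,20,0],[0.25,-25,-51,60,0],[0.25,-25,-51,100,0],[0.25,-25,-51,140,0],[0.25,-25,-51,175,0],[0.25,-25,-51,200,0],[0.25,-25,-51,207,0],[0.25,-25,-51,209,0],[0.25,-25,-51,210,0],[0.25,-25,-51,210,0],[0.25,-25,-51,210,0],[0.25,-25,-51,210,0]]'
python3 -m handwheel '[[0.25,0,0,1,0],[0.25,0,0,2,0],[0.25,0,0,2.5,0],[0.25,0,0,2.5,0],[0.25,0,0,2.5,0]]'
```

```text
t: 13.22
position: [0.5795, -0.0335, 0.049]
tool_rot: [0.001, -0.16, 0.987, -0.0]
force: [0.9, 0.8, -0.2]
finger_gap: 0.249
finger_force: 0.0
t: 13.63
position: [0.5788, -0.0334, 0.0452]
tool_rot: [0.0, -0.16, 0.987, -0.0]
force: [0.3, 0.7, 4.9]
finger_gap: 0.25
finger_force: 2.2
```

Copper is flush: contact came at z = 45.2 mm, the same as the bare plate. Same check on brass, then retreat.

```bash
python3 -m handwheel '[[0.25,0,0,-15,0],[0.25,0,0,-20,0],[0.25,1,35,-20,0],[0.25,1,70,-20,0],[0.25,1,93,-20,0],[0.25,1,93,-12,0],[0.25,1,93,-5,0],[0.25,1,93,-2.5,0],[0.25,1,93,-2,0],[0.25,1,93,-2,0],[0.25,1,93,-1,0],[0.25,1,93,0,0],[0.25,1,93,0,0],[0.25,1,93,0,0]]'
python3 -m handwheel '[[0.25,0,0,-20,0],[0.25,0,0,-60,0],[0.25,20,0,-100,0],[0.25,60,0,-140,0],[0.25,100,0,-180,0],[0.25,130,0,-200,0],[0.25,130,0,-200,0],[0.25,130,0,-200,0],[0.25,130,0,-200,0],[0.25,130,0,-200,0]]'
python3 - <<'E'
from h import *
cv2.imwrite("pics/f.png",np.hstack([cv2.resize(cams.capture(n)[170:300,200:380,::-1],(400,289)) for n in("scene","side")]))
E
```

```text
t: 14.8
position: [0.5487, 0.054, 0.0452]
tool_rot: [0.001, -0.16, 0.987, -0.0]
force: [0.4, -0.6, 1.7]
finger_gap: 0.252
finger_force: 1.1
t: 15.63
position: [0.4253, 0.0134, 0.2445]
tool_rot: [0.0, -0.16, 0.987, 0.0]
force: [0.3, -0.8, -0.4]
finger_gap: 0.247
finger_force: 0.0
```

View pics/f.png

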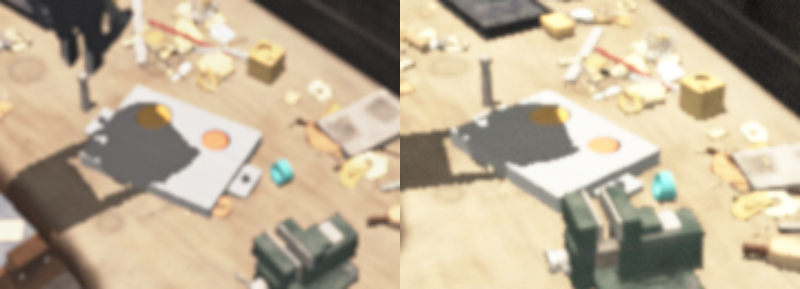

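Both discs lie flush (brass at (155,117), copper at (215,140)), the punch and ring are undisturbed, and the arm is clear.

```bash
python3 -c "
from plant import order
print(order.close_job())"
```

```text
the job is handed in; nothing more can be done
None
```

Both discs are seated flush in their recesses, brass in the large and copper in the small, each checked by a light fingertip press level with the plate; nothing else looked disturbed, and I handed the job in at about 16 s of the 51 s allowed.

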